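# Pack the wheel-change kit into the ammo box tray

## Task

Pack the wheel-change kit into the ammo box's lift-out tray, next to the torque head that is already in it: stand the three tall dome-topped lug nuts upright in the divided bin, one nut to a cell, and stand the narrower of the two black sockets upright in the bin with the round well. Leave the three short flanged nuts and the wide axle socket where they are on the shelf.

Things in the scene. Friction and masses are not known exactly. Their poses are not given: they have to be found in the camera images.
- nut_bin: Bare metal bin, 134 (x) by 87 (y) by 16 mm high, walls 2 mm, one of three alike in size, side by side along y in a shallow grey tray (140 x 268, rim 19 mm high). Two cross walls (12 mm above the cell floor) make three cells, each 42 (x) by 83 mm (y), centres at x = -44, 0, 44 mm, y = 0. Origin: centre of underside, 2 mm above the shelf; cell floor 2 mm above it. Fixed, cannot shift.
- socket_bin: Second bin of the tray, same size and axes: filled by a grey plastic block with one round well at its centre, 50 mm across, 12 mm deep. Origin: centre of underside, 2 mm above the shelf; well floor 2 mm, block top 14 mm above the origin. Fixed. (The third bin, plain with black lining, already holds the black torque head, 93 x 47 x 37 mm; bins come in any order.)
- domed_nut_1: Nickel closed-end lug nut, one of three alike: 48 mm tall, smooth dome on top, standing on its tapered end (foot 21 mm across). 22 mm hex, widest 25.4 mm (at the hex corners, one of which points along its x, and at a collar 5 to 10 mm up). Straight hex sides from 10 to 34 mm up, dome 18 mm across. About 110 g. Origin: centre of underside, z up. Goes in the nut bin.
- domed_nut_2: Nickel closed-end lug nut, one of three alike: 48 mm tall, smooth dome on top, standing on its tapered end (foot 21 mm across). 22 mm hex, widest 25.4 mm (at the hex corners, one of which points along its x, and at a collar 5 to 10 mm up). Straight hex sides from 10 to 34 mm up, dome 18 mm across. About 110 g. Origin: centre of underside, z up. Goes in the nut bin.
- domed_nut_3: Nickel closed-end lug nut, one of three alike: 48 mm tall, smooth dome on top, standing on its tapered end (foot 21 mm across). 22 mm hex, widest 25.4 mm (at the hex corners, one of which points along its x, and at a collar 5 to 10 mm up). Straight hex sides from 10 to 34 mm up, dome 18 mm across. About 110 g. Origin: centre of underside, z up. Goes in the nut bin.
- flanged_nut_1: Look-alike, not in the kit: short nickel lug nut, 22 mm hex, 26 mm tall, open 14 mm hole right through, wide round flange 36 mm across and 5 mm thick at the bottom. Origin: centre of its underside. Stays where it is.
- flanged_nut_2: Look-alike, not in the kit: short nickel lug nut, 22 mm hex, 26 mm tall, open 14 mm hole right through, wide round flange 36 mm across and 5 mm thick at the bottom. Origin: centre of its underside. Stays where it is.
- flanged_nut_3: Look-alike, not in the kit: short nickel lug nut, 22 mm hex, 26 mm tall, open 14 mm hole right through, wide round flange 36 mm across and 5 mm thick at the bottom. Origin: centre of its underside. Stays where it is.
- lug_socket: Black impact socket, the narrower of two: round, 32 mm across (29 mm over its lowest 18 mm), 52 mm tall, standing with its 22 mm hex mouth up. About 190 g. Origin: centre of its underside, z up. Goes in the round well of the socket bin.
- axle_socket: Look-alike, not in the kit: wide black impact socket, 52 mm across (40 mm over its lowest 20 mm), 56 mm tall, standing with its 36 mm hex mouth up; too wide for the well. Origin: centre of its underside. Stays where it is.
There are look-alikes about, which are no part of the job. Leave any purple or turquoise look-alike of the nut_bin alone.

How it is judged:
At the end, for the whole second after the job is handed in: Each cell of the nut bin holds one domed nut and the well the 32 mm socket, each standing on the floor (within 5 mm; tilt under 0.2 rad; socket and nuts within 12 mm of centre, nuts 34 mm along y), released and at rest; flanged nuts and wide socket within 30 mm of their starts (((x of domed_nut_1 in the frame of nut_bin between -0.056 and -0.032 m and y of domed_nut_1 in the frame of nut_bin between -0.034 and 0.034 m and z of domed_nut_1 in the frame of nut_bin below 0.007 m and angle between domed_nut_1's own z axis and vertical below 0.2 rad) or (x of domed_nut_2 in the frame of nut_bin between -0.056 and -0.032 m and y of domed_nut_2 in the frame of nut_bin between -0.034 and 0.034 m and z of domed_nut_2 in the frame of nut_bin below 0.007 m and angle between domed_nut_2's own z axis and vertical below 0.2 rad) or (x of domed_nut_3 in the frame of nut_bin between -0.056 and -0.032 m and y of domed_nut_3 in the frame of nut_bin between -0.034 and 0.034 m and z of domed_nut_3 in the frame of nut_bin below 0.007 m and angle between domed_nut_3's own z axis and vertical below 0.2 rad)) and ((x of domed_nut_1 in the frame of nut_bin between -0.012 and 0.012 m and y of domed_nut_1 in the frame of nut_bin between -0.034 and 0.034 m and z of domed_nut_1 in the frame of nut_bin below 0.007 m and angle between domed_nut_1's own z axis and vertical below 0.2 rad) or (x of domed_nut_2 in the frame of nut_bin between -0.012 and 0.012 m and y of domed_nut_2 in the frame of nut_bin between -0.034 and 0.034 m and z of domed_nut_2 in the frame of nut_bin below 0.007 m and angle between domed_nut_2's own z axis and vertical below 0.2 rad) or (x of domed_nut_3 in the frame of nut_bin between -0.012 and 0.012 m and y of domed_nut_3 in the frame of nut_bin between -0.034 and 0.034 m and z of domed_nut_3 in the frame of nut_bin below 0.007 m and angle between domed_nut_3's own z axis and vertical below 0.2 rad)) and ((x of domed_nut_1 in the frame of nut_bin between 0.032 and 0.056 m and y of domed_nut_1 in the frame of nut_bin between -0.034 and 0.034 m and z of domed_nut_1 in the frame of nut_bin below 0.007 m and angle between domed_nut_1's own z axis and vertical below 0.2 rad) or (x of domed_nut_2 in the frame of nut_bin between 0.032 and 0.056 m and y of domed_nut_2 in the frame of nut_bin between -0.034 and 0.034 m and z of domed_nut_2 in the frame of nut_bin below 0.007 m and angle between domed_nut_2's own z axis and vertical below 0.2 rad) or (x of domed_nut_3 in the frame of nut_bin between 0.032 and 0.056 m and y of domed_nut_3 in the frame of nut_bin between -0.034 and 0.034 m and z of domed_nut_3 in the frame of nut_bin below 0.007 m and angle between domed_nut_3's own z axis and vertical below 0.2 rad)) and x of lug_socket in the frame of socket_bin between -0.012 and 0.012 m and y of lug_socket in the frame of socket_bin between -0.012 and 0.012 m and z of lug_socket in the frame of socket_bin below 0.007 m and angle between lug_socket's own z axis and vertical below 0.2 rad and linear speed of each of domed_nut_1, domed_nut_2, domed_nut_3, lug_socket below 0.01 m/s and distance of each of flanged_nut_1, flanged_nut_2, flanged_nut_3, axle_socket from where it was at the start of the episode below 0.03 m); the robot touches nothing.
It fails at once if a flanged nut or the wide axle socket is moved more than 30 mm from its place (distance of any of flanged_nut_1, flanged_nut_2, flanged_nut_3, axle_socket from where it was at the start of the episode above 0.03 m).
It also fails if it takes over 102 s, if anything falls off the work surface, if the arm or the gripper's body presses on something with over 40 N, if the wrist force passes 120 N, or if a joint passes its speed limit or range.

## Robot

A 7-joint arm with a two-finger parallel gripper is mounted at the origin on the work surface. World frame = base frame: x ahead of the robot, y to its left, z up, the work surface at z = 0. Lengths are in m, angles in rad, forces in N, time in s.
With the tool pointing down it reaches from about 0.35 to 0.9 m from the base axis. Payload 19.9 kg.
Tool frame: the origin (TCP) lies between the finger pads; the fingertips stand 19 mm ahead of it and the grasp point (between the pads) is the TCP; z points along the fingers, y is the line along which they close (so a half turn about z gives the same grasp; the last joint's range is limited). The gripper opens to 94 mm and grips with 3 to 60 N. Pads are 16 mm wide; open, the fingers measure 119 mm over their backs; the gripper's body (75 mm by 177 mm) begins 78 mm behind the grasp point.
Start: joints at [1.238, 0.417, -0.01, 1.614, 0.005, 1.111, -0.053], TCP at [0.179, -0.599, 0.224] pointing down, gripper open.
Joint ranges: [-2.81, 2.81], [-0.39, 2.02], [-1.27, 1.25], [0.06, 2.57], [-1.19, 4.33], [0.19, 2], [-2.82, 2.82]. Speed limits (rad/s): [1.89, 1.89, 2.39, 2.39, 3.01, 3.01, 3.01].

## Interface

Orientations are given as a 3x3 rotation matrix whose columns are the frame's x, y, z axes.
In Python, from rig import robot gives the robot as it stands. Calls block until the motion is done:
- robot.move_ptp(position, orientation): joint-space move of the TCP to a pose.
- robot.move_linear(position, velocity=0.15, frame=None, threshold=None): straight line of the TCP; frame=None keeps the orientation; velocity is the mean speed in m/s. With threshold (N) it stops when the force on the tool has changed by that much, and returns True; else False.
- robot.goto_joints(angles): joint-space move.
- robot.gripper_to(opening): finger opening in m; the grip force is fixed at half the most; returns when the fingers have stopped.
- robot.pause(seconds).
- robot.ik(position, orientation): joint angles nearest the present ones, or None.
- robot.get_state(): the state.
- robot.grab_frame(name): name is "scene" or "top" or "wrist"; returns the picture (420x560x3 uint8, red, green, blue); there is no depth.
- robot.camera_info(name): a dict with "fx", "fy", "cx", "cy" (pixels), "rvec" (rotation vector, rad) and "tvec" (3), from world to camera coordinates, as OpenCV has them. Camera axes: x right, y down, z forward; pixel columns grow to the right and rows downward; lengths in m; the calibration is good to about 2 mm. A picture is of the moment at which its call begins: read the wrist's pose just before it. camera_info takes no time and is no camera call; for the wrist camera it gives the pose at the moment of the call.
A pose or a line that the arm cannot do raises robot.PlanningError and nothing moves.
- robot.sign_off(): hands the job in; it is judged then, once.
The state is a dict: "time": time; "qpos": joint angles; "joint_vel": joint speeds; "effort": joint torques, N m; "ee_pos": TCP position; "tool_rot": TCP orientation; "force": force on the tool from outside, world axes, zero at the start; "moment": the same for the moment, N m; "opening": finger opening in m; "grasp_force": force on a finger pad.
Only numpy, scipy, OpenCV 4.12 (cv2) and the standard library are available. Lean on these libraries where they do the work, as an engineer would, in place of code of your own. Each camera call takes 0.05 s, during which the arm holds its last target. There are 200 camera calls.

## Working session

There is one attempt and no reset: what is moved stays moved. The work goes in short steps, each a Python script; the robot and the scene stay as the last script left them, time stands still between calls to the robot, and variables do not carry over. Pictures are saved under pics/ and viewed, at most 14 in all, crops included, and the job is handed in when it is done.

```bash
mkdir -p pics; python3 - <<'E'
from rig import robot
import cv2
for n in("top","scene"):
    im=robot.grab_frame(n); cv2.imwrite(f"pics/{n}0.png",im[:,:,::-1]); i=robot.camera_info(n); print(n,i)
print(robot.get_state())
E
```

```text
top {'fx': 523.5114844405812, 'fy': 523.5114844405812, 'cx': 284.71472908945816, 'cy': 208.52518473117067, 'rvec': array([ 2.11960373, -2.13294586,  0.16109886]), 'tvec': array([0.01609836, 0.40257122, 1.25327361])}
scene {'fx': 398.78228841150946, 'fy': 398.78228841150946, 'cx': 275.7941437648148, 'cy': 212.04353783974227, 'rvec': array([ 0.71751033,  2.71387601, -0.97142117]), 'tvec': array([ 0.35861837, -0.14299967,  1.13480392])}
{'time': 0.1, 'qpos': array([ 1.23846438,  0.4179046 , -0.01031345,  1.61411813,  0.00473411,
        1.11067137, -0.05302352]), 'joint_vel': array([-0.0003424 , -0.00144039, -0.00076328, -0.00146027,  0.00132723,
        0.00157972, -0.00113675]), 'effort': array([ 6.29710557e-04, -8.52592206e+01,  6.39247578e-01, -4.26697111e+01,
       -4.89009032e-02,  1.64488179e-02,  1.48396043e-04]), 'ee_pos': array([ 0.17911618, -0.59845646,  0.22389208]), 'tool_rot': array([[ 9.58002981e-01,  2.86757940e-01, -4.13924887e-04],
       [ 2.86758217e-01, -9.58002470e-01,  9.96146555e-04],
       [-1.10888130e-04, -1.07300773e-03, -9.99999418e-01]]), 'force': array([0.24607483, 0.93332144, 0.4324235 ]), 'moment': array([0.00450339, 0.03829968, 0.03592033]), 'grasp_force': 0.0, 'opening': 0.0939670698038003}
```

View pics/top0.png

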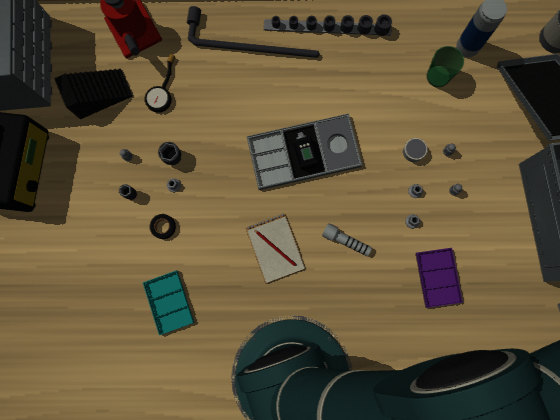

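View pics/scene0.png

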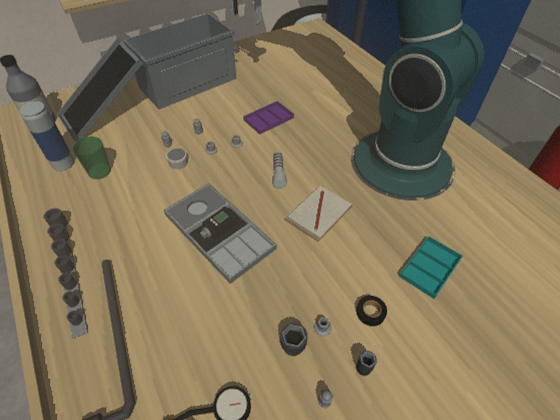

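The top view shows the tray at about (305,152). Its divided bin is at the left end, around (270,160), and the round well is at (338,145).
- **Nuts:** (125,154), (451,150) and (457,190) look domed. (174,185), (417,190) and (413,221) look flanged.
- **Sockets:** the narrow one is at (127,191) and the wide one at (169,153). The ring at (163,227) and the cap at (415,150) are clutter.

I'll confirm these with one enlarged crop.

```bash
python3 - <<'E'
import cv2,numpy as np
im=cv2.imread('pics/top0.png'); sc=cv2.imread('pics/scene0.png')
f=lambda a,w,h:cv2.resize(a,(w,h),interpolation=cv2.INTER_CUBIC)
a=np.hstack([f(im[130:250,100:200],250,300),f(im[130:240,390:480],250,300),f(sc[115:175,150:250],300,300)])
b=np.hstack([f(im[110:195,240:370],400,300),f(sc[285:415,270:400],400,300)])
cv2.imwrite('pics/crop0.png',np.vstack([a,b]))
E
```

```text
(no output)
```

View pics/crop0.png

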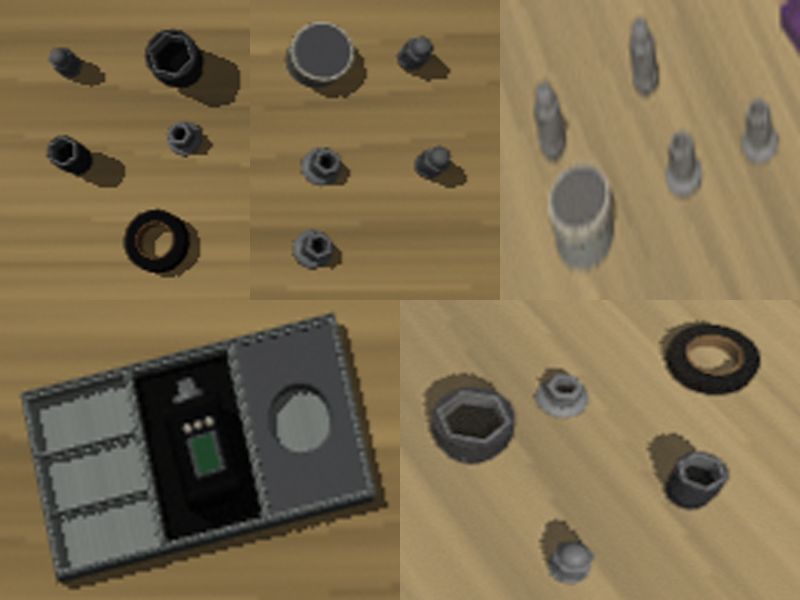

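The crop confirms it. The domed nuts are the ones at (123,153), (452,147) and (458,187), each with a smooth dome and no hole. The three flanged nuts have open holes. The narrow socket is at (126,190) and the nut bin is the bare left end of the tray.

```bash
cat > h.py <<'E'
from rig import robot
import cv2,numpy as np
from scipy.spatial.transform import Rotation as R
def ray(info,pts,z):
    K=np.array([[info['fx'],0,info['cx']],[0,info['fy'],info['cy']],[0,0,1]])
    Rm=cv2.Rodrigues(np.array(info['rvec']))[0]; c=-Rm.T@info['tvec']
    d=np.c_[np.array(pts,float),np.ones(len(pts))]@np.linalg.inv(K).T@Rm
    return (c+d*((z-c[2])/d[:,2])[:,None])[:,:2]
def down(yaw): # tool y axis at angle yaw from world y (mod pi)
    return R.from_euler('z',yaw).as_matrix()@np.diag([1.,-1,-1])
def go(xy,z,yaw):
    """joint move, choosing the half turn that keeps the wrist nearest"""
    p=[*xy,z]; q0=robot.get_state()['qpos']; best=None
    for k in(-1,0,1):
        q=robot.ik(p,down(yaw+k*np.pi))
        if q is not None:
            c=np.abs(np.array(q)-q0).max()
            if best is None or c<best[0]: best=(c,k)
    robot.move_ptp(p,down(yaw+best[1]*np.pi))
def shot(name):
    i=robot.camera_info('wrist'); im=robot.grab_frame('wrist')
    cv2.imwrite(f'pics/{name}.png',im[:,:,::-1]); np.save(f'pics/{name}.npy',i,allow_pickle=True); return i
E
python3 - <<'E'
from h import *
i=robot.camera_info('top')
print('nuts',ray(i,[(123.2,152.8),(451.9,146.9),(457.7,187.2)],.046))
print('flanged',ray(i,[(173,184),(417,190),(413,221)],.02))
print('sock',ray(i,[(125.6,190)],.052),'wide',ray(i,[(169,152)],.056))
c=ray(i,[(247.1,136.9),(348.2,114.5),(362.8,165.2),(260.1,189.3)],.019);print(c,c.mean(0))
for a,b in((0,1),(3,2),(0,3),(1,2)): d=c[b]-c[a];print(np.linalg.norm(d),np.degrees(np.arctan2(d[1],d[0])))
t=robot.get_state()['time']
n=ray(i,[(451.9,146.9),(457.7,187.2)],.046).mean(0)
go(n,.2,0); print(robot.get_state()['time']-t)
shot('w1')
E
```

```text
nuts [[ 0.54467974  0.41552276]
 [ 0.55188685 -0.40056598]
 [ 0.45010771 -0.40874769]]
flanged [[ 0.4697629   0.294507  ]
 [ 0.4492694  -0.31585726]
 [ 0.37139247 -0.30238377]]
sock [[0.44868337 0.40316866]] wide [[0.54278741 0.29846698]]
[[ 0.59118923  0.10884952]
 [ 0.64810553 -0.14993332]
 [ 0.51426658 -0.18325842]
 [ 0.45452981  0.07525677]] [ 0.55202279 -0.03727136]
0.26496796026859076 -77.59594480783733
0.26532731052340003 -76.98867265094978
0.14072763824337328 -166.18972948854525
0.13792543291061 -166.01801692244575
1.4082999999999999
```

View pics/w1.png

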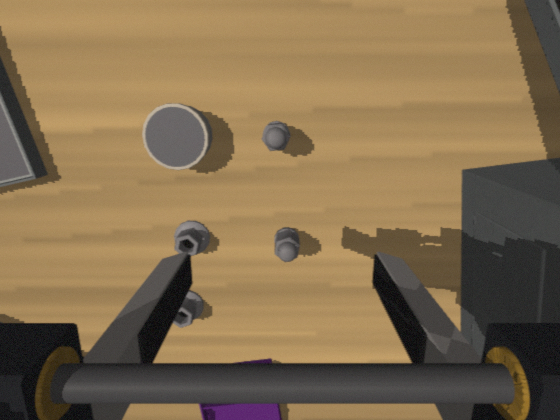

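The wrist view shows the domes of the right pair at (276,135) and (286,250). The ammo box corner is near (462,170). I'll compare both views and check the box clearance.

```bash
python3 - <<'E'
from h import *
t=robot.camera_info('top'); w=np.load('pics/w1.npy',allow_pickle=True).item()
print('top',ray(t,[(123.2,152.8),(451.9,146.9),(457.7,187.2)],.04))
print('wr',ray(w,[(276,135),(286.5,250)],.04))
for z in(0,.1,.15,.2): print(z,ray(t,[(521,163)],z),ray(w,[(462,170)],z))
n=np.array([.4966,.409]);
s=robot.get_state()['time']
go([.497,.41],.2,0);print(robot.get_state()['time']-s)
shot('w2')
E
```

```text
top [[ 0.54638373  0.41753951]
 [ 0.55362524 -0.40244473]
 [ 0.45136027 -0.4106655 ]]
wr [[ 0.55672533 -0.40158869]
 [ 0.45371781 -0.41061129]]
0 [[ 0.5211625  -0.58722981]] [[ 0.5201888 -0.5801811]]
0.1 [[ 0.49557017 -0.54269672]] [[ 0.53745583 -0.53192089]]
0.15 [[ 0.482774   -0.52043018]] [[ 0.54608934 -0.50779079]]
0.2 [[ 0.46997783 -0.49816364]] [[ 0.55472286 -0.48366068]]
2.8667
```

View pics/w2.png

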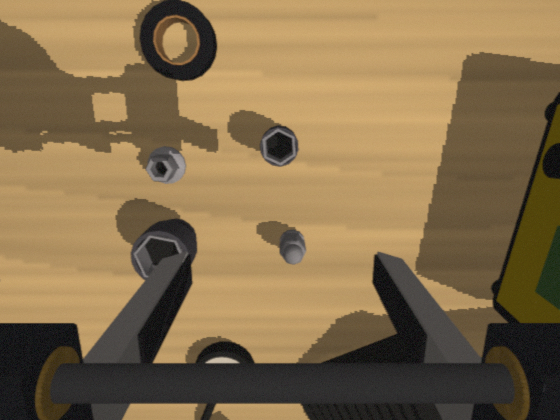

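The wrist view of the left side shows the narrow socket's mouth at (279,146) and the third dome at (292,256). The wide socket at (160,252) and the flanged nut at (165,165) are well clear. I'll pick the left dome nut and take a look at the tray on the way.

```bash
cat >> h.py <<'E'
BY=np.radians(12.7)
def pick(xy,h,yaw,op=.05):
    go(xy,.13,yaw); robot.gripper_to(op)
    robot.move_linear([*xy,h],velocity=.12)
    robot.gripper_to(0); s=robot.get_state(); print('grip',s['opening'],s['grasp_force'],s['time'])
    robot.move_linear([*xy,.13],velocity=.2)
E
python3 - <<'E'
from h import *
t=robot.camera_info('top'); w=np.load('pics/w2.npy',allow_pickle=True).item()
n=ray(w,[(292.5,255.5)],.04)[0]; print('nut',n,'sock',ray(w,[(279.5,146)],.052))
print('well top cam',ray(t,[(338.1,144.6)],.016))
pick(n,.032,BY)
go([.50,-.03],.26,BY)
s=robot.get_state();print(s['opening'],s['grasp_force'],s['time'])
shot('w3')
E
```

```text
nut [0.54981307 0.41841871] sock [[0.44910359 0.40689361]]
well top cam [[ 0.56945217 -0.12264392]]
grip 0.022861872447037163 30.000809133052826 7.25
0.0232959460564342 29.99869465827942 9.6083
```

View pics/w3.png

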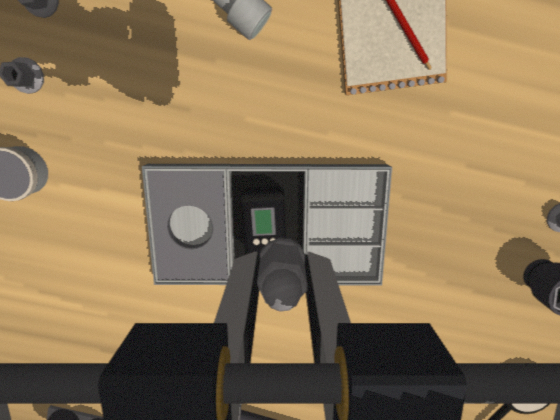

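The nut is held between the pads. The tray's rim corners are at (143,166), (389,167), (381,284) and (155,283), the well at about (190,225), and the nut bin is at right.

```bash
python3 - <<'E'
from h import *
w=np.load('pics/w3.npy',allow_pickle=True).item()
c=ray(w,[(143,166),(389,167),(381,284),(155,283)],.019);m=c.mean(0);print(c,m)
d=(c[1]-c[0])+(c[2]-c[3]);print(np.degrees(np.arctan2(-d[0],d[1])),np.linalg.norm(d)/2)
print('well',ray(w,[(190,225)],.013))
print('cells',ray(w,[(342,187),(339,224.5),(336,260)],.004))
E
```

```text
[[ 0.51646505 -0.17838429]
 [ 0.45922251  0.07871102]
 [ 0.59373065  0.11101268]
 [ 0.65120205 -0.14813227]] [ 0.55515506 -0.03419821]
12.52815977120333 0.26441600483994887
well [[ 0.57340844 -0.12016039]]
cells [[0.49417128 0.03853791]
 [0.53789576 0.04694857]
 [0.58178699 0.05519667]]
```

```bash
cat >> h.py <<'E'
BC=np.array([.536,.049]); U=np.array([np.cos(BY),np.sin(BY)])*.044
WELL=np.array([.5725,-.1215])
def place(xy,h,op=.04):
    go(xy,.13,BY)
    robot.move_linear([*xy,h+.015],velocity=.15)
    hit=robot.move_linear([*xy,h],velocity=.04,threshold=8)
    print('hit',hit,robot.get_state()['ee_pos'])
    robot.gripper_to(op)
    robot.move_linear([*xy,.13],velocity=.2); print('t',robot.get_state()['time'])
E
python3 - <<'E'
from h import *
place(BC+U,.0365)
pick(np.array([.4491,.406]),.0395,BY,.055)
place(WELL,.0435+.0005,.055)
go([.50,-.03],.26,BY); shot('w4')
E
```

```text
hit True [0.57887833 0.05855423 0.03608166]
t 12.6083
grip 0.03168924706210245 30.000571310520172 15.8583
hit True [ 0.57238829 -0.12162454  0.04360779]
t 20.625
```

View pics/w4.png

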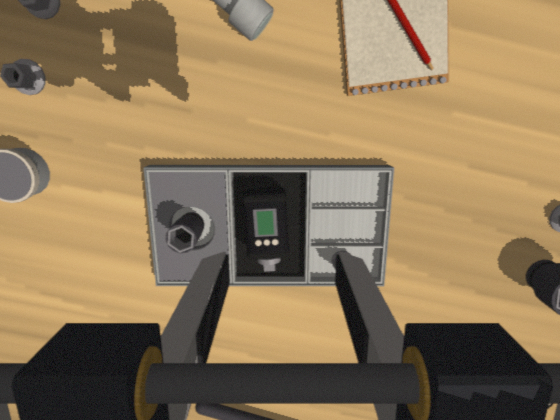

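The socket stands in the well at about (185,235). The first nut's cell is hidden behind a finger, so I'll check it later. Next are the right-hand nuts, gripped along x to stay clear of the ammo box.

```bash
python3 - <<'E'
from h import *
pick(np.array([.4532,-.4106]),.032,np.pi/2)
place(BC-U,.0365)
pick(np.array([.5560,-.4018]),.032,np.pi/2)
place(BC,.0365)
go([.44,.0],.26,BY+np.pi/2); shot('w5')
for n in("top","scene"): cv2.imwrite(f"pics/{n}5.png",robot.grab_frame(n)[:,:,::-1])
a=cv2.imread('pics/w5.png'); b=cv2.imread('pics/scene5.png')
b=cv2.resize(b[170:290,150:290],(350,300),interpolation=cv2.INTER_CUBIC); c=cv2.imread('pics/top5.png'); c=cv2.resize(c[110:200,240:370],(433,300),interpolation=cv2.INTER_CUBIC)
cv2.imwrite('pics/chk.png',np.vstack([cv2.resize(a,(400,300)),]) if 0 else np.vstack([np.hstack([b,c]),np.hstack([cv2.resize(a,(400,300)),np.zeros((300,383,3),np.uint8)])]))
E
```

```text
grip 0.02311613965288626 30.001851618289948 24.7417
hit True [0.49314951 0.03905864 0.03616624]
t 29.25
grip 0.023009418056588207 30.001340210437775 32.7917
hit True [0.53600391 0.04874511 0.03615716]
t 37.2917
```

View pics/chk.png

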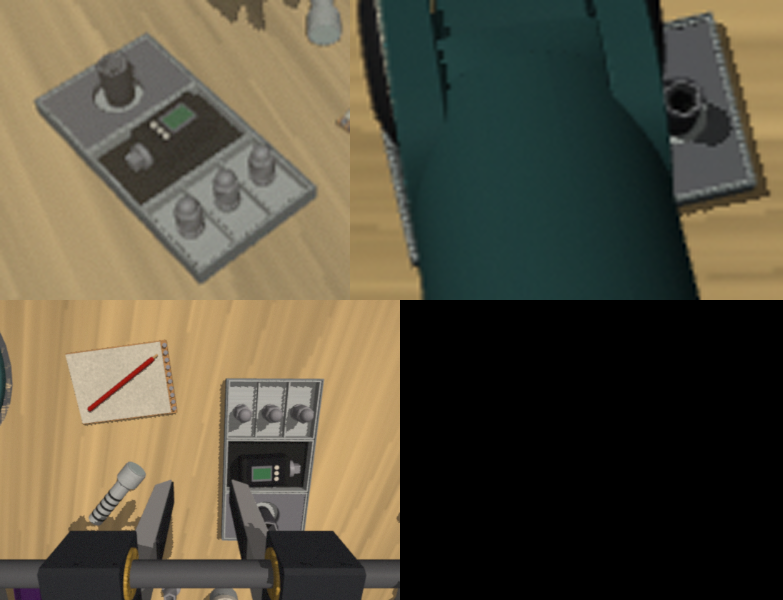

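The scene crop shows one upright domed nut in each of the three cells, and the socket standing in the well. Contact heights match seating on the floors: TCP at 36 mm for the nuts and 43.6 mm for the socket. Handing in.

```bash
python3 -c "
from rig import robot
print(robot.sign_off())"
```

```text
the job is handed in; nothing more can be done
None
```

The job is handed in, though I got no verdict back: the three domed nuts stand one per cell in the nut bin, the narrow socket stands in the well, and I did not reach for the flanged nuts or the wide socket.

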